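Ease off the ratchet brake of the tea turntable and turn the spout to the front

TASK

The lazy susan is held by a ratchet brake arm. Push the paddle of the sprung pawl towards the turntable until the pawl comes off the ratchet wheel, without forcing it, and let the brake arm back off all the way to its open stop; only then turn the lazy susan by its gallery posts until the teapot's spout points at the small upright steel pointer on the front edge of the board. Leave the teapot standing in the middle and do not touch it, and leave the tray, glasses and spoon rest where they are.

Things in the scene. Friction and masses are not known exactly. Their poses are not given: they have to be found in the camera images.
- stand: Fixed board 475 x 470 x 12 mm; front (-x) faces the robot. Origin on the table: board spans x -275..200, y -235..235 mm of its frame. In it the turntable's axis is at (-80, 70), the upright steel pointer (8 x 20 mm, top 40 mm above the table) at (-258, 70), the brake arm's pivot at (105, -130). The clamped arm lies along -x from there; backing off it swings counter-clockwise (from above).
- brake_pivot (a point): Point on the vertical axis about which the brake arm swings, 46 mm above the table, at the top face of the fixed steel ratchet wheel, which is centred here: 160 mm across, 24 hooked teeth, 30..46 mm above the table, hub up to 58 mm.
- clamp_arm (a joint): Brake arm, an aluminium bar 26 mm wide reaching 205 mm from its pivot, top 26 mm (end block 36 mm) above the table. Angle in rad: 0 = solid against the turntable, starts clamped at 0.09 to 0.17, 0.9 = open stop. Bar's heading from the pivot: board yaw + pi + angle. A return spring (1 N m) drives it open, but the pawl stops it. A sprung pad on it brakes the rim below 0.22 rad.
- pawl: Steel pawl on the brake arm, moving with it; origin on its vertical pivot, 30 mm above the table. In the teeth its frame is parallel to the arm: x outward along the bar, y in the opening direction. Its spring holds the nose in the teeth. Teeth are undercut: under load it comes out only if the arm is pushed a little tighter. Lifting turns it clockwise up to 0.28 rad. Over 40 N on it is forcing.
- paddle (a point): Middle of the top edge of the pawl's paddle, an upright plate 36 mm wide (x), 8 thick (y), 32..89 mm above the table, at (58, 28) mm in the pawl's frame. Pushed to -y (to the turntable) it unloads and lifts the pawl: free at 10-15 N, fully off below 20 N, after some 20 mm of travel. Then the arm follows a finger backing off slowly on the arc; leave it and the pawl drops into a tooth.
- turntable: Round wooden lazy susan, 310 mm across, top face 36 mm above the table; origin on its axis, 16 mm above the table. Eight posts, 14 mm thick, rise to 81 mm above the table on a 140 mm radius, one on its own +x axis and every 45 degrees. The spout points along its own -x. Starts 40 to 77 degrees clockwise (from above) of its goal. Rim friction about 1 N, with the brake on some 7 N more.
- teapot: Tall aluminium teapot, 90 mm across, 177 mm high with its knob, 0.4 to 0.7 kg, loose in the middle of the turntable and turning with it. Origin at the middle of its underside; spout to its own -x, black handle to +x; both reach 86 mm from its axis.
- spout_tip (a point): Tip of the spout, 80 mm from the teapot's axis and 125 mm above its underside.
- tray: Lacquered red plastic tray, 260 x 180 x 22 mm, left of the board, with two glasses; origin under its centre. To be left alone.
- glass0: Tulip tea glass, 58 mm across the rim, 95 mm high, on the tray; origin under its centre. To be left alone.
- glass1: Tulip tea glass, 58 mm across the rim, 95 mm high, on the tray; origin under its centre. To be left alone.
- spoon_rest: White ceramic spoon rest, a 90 mm dish 14 mm high with a flat 90 mm handle, right of the board; origin under the dish. To be left alone.
Things that resemble listed ones, but are neither listed nor needed, are in the scene too. Of the things that look like the teapot, the smallest one is meant.

How it is judged:
By the outcome, as a careful person would: the job done as asked, in the order asked, and still so for the second after the job is handed in, with the robot touching nothing.
It also fails if it takes over 67 s, if anything falls off the work surface, if the arm or the gripper's body presses on something with over 40 N, if the wrist force passes 120 N, or if a joint passes its speed limit or range.

ROBOT

A 6-joint arm with a two-finger parallel gripper is mounted at the origin on the work surface. World frame = base frame: x ahead of the robot, y to its left, z up, the work surface at z = 0. Lengths are in m, angles in rad, forces in N, time in s.
With the tool pointing down it reaches from about 0.325 to 0.775 m from the base axis. Payload 5.5 kg.
Tool frame: the origin (TCP) lies between the finger pads; the fingertips stand 8 mm ahead of it and the grasp point (between the pads) lies 11 mm behind it (tcp_to_tips is the distance from the TCP to the fingertips, in m); z points along the fingers, y is the line along which they close (so a half turn about z gives the same grasp; the last joint's range is limited). The gripper opens to 88 mm and grips with 3 to 60 N. Pads are 20 mm wide; open, the fingers measure 115 mm over their backs; the gripper's body (75 mm by 178 mm) begins 61 mm behind the grasp point.
Start: joints at [1.075, 0.091, 1.231, -0, 1.82, -0.057], TCP at [0.255, 0.543, 0.199] pointing down, gripper open.
Joint ranges: [-2.87, 2.87], [-0.86, 2.18], [0.17, 2.46], [-1.51, 4.65], [0.06, 2.69], [-2.65, 2.65]. Speed limits (rad/s): [2.57, 2.57, 3.01, 3.14, 3.14, 3.14].

INTERFACE

Orientations are given as a unit quaternion [w, x, y, z].
In Python, from bench import * gives the robot as it stands. Calls block until the motion is done:
- move_to(position, orientation): joint-space move of the TCP to a pose.
- move_l(position, speed=0.15, orientation=None): straight line of the TCP; orientation=None keeps the orientation; speed is the mean speed in m/s.
- movej(angles): joint-space move.
- gripper_open() and close(): open the fingers fully, or close them until they stop; the grip force is fixed at half the most.
- hold(seconds).
- inverse_kinematics(position, orientation): joint angles nearest the present ones, or None.
- state(): the state.
- get_image(name): name is "side" or "top" or "wrist"; returns a dict with "frame" (400x640x3 uint8, blue, green, red), "depth" (400x640 float32, m along the optical axis (not along the pixel's ray), 0 where there is no reading), "camera_matrix" (3x3 intrinsics, pixels), "view" (4x4, takes a point from world to camera coordinates). Camera axes: x right, y up, looking along -z (the intrinsics and any distortion apply to the point x, -y, -z); pixel columns grow to the right and rows downward; lengths in m; the calibration is good to about 2 mm. A picture is of the moment at which its call begins.
A pose or a line that the arm cannot do raises IKError and nothing moves.
- job_done(): hands the job in; it is judged then, once.
The state is a dict: "time": time; "joint_pos": joint angles; "dq": joint speeds; "joint_torque": joint torques, N m; "ee_pos": TCP position; "ee_rot": TCP orientation; "ft_force": force on the tool from outside, world axes, zero at the start; "moment": the same for the moment, N m; "finger_gap": finger opening in m; "finger_force": force on a finger pad.
Only numpy, scipy, OpenCV 4.12 (cv2) and the standard library are available. Lean on these libraries where they do the work, as an engineer would, in place of code of your own. Each camera call takes 0.05 s, during which the arm holds its last target. There are 200 camera calls.

## Working session

There is one attempt and no reset: what is moved stays moved. The work goes in short steps, each a Python script; the robot and the scene stay as the last script left them, time stands still between calls to the robot, and variables do not carry over. Pictures are saved under pics/ and viewed, at most 10 in all, crops included, and the job is handed in when it is done.

```bash
mkdir -p pics; ls; python3 - <<'E'
from bench import *
import cv2,numpy as np
for n in("top","side"):
    d=get_image(n);cv2.imwrite(f"pics/{n}0.png",d["frame"]);np.savez(f"{n}0.npz",**{k:d[k] for k in("frame","depth","camera_matrix","view")})
    print(n,d["camera_matrix"],np.round(d["view"],3), [k for k in d])
s=state();print(s)
E
```

```text
pics
top [[369.29368546   0.         310.75326833]
 [  0.         369.29368546 200.52290073]
 [  0.           0.           1.        ]] [[ 0.013 -1.     0.01  -0.018]
 [ 0.997  0.014  0.072 -0.499]
 [-0.072  0.009  0.997 -1.302]
 [ 0.     0.     0.     1.   ]] ['frame', 'depth', 'camera_matrix', 'view']
side [[379.94790646   0.         316.80216727]
 [  0.         379.94790646 201.86660581]
 [  0.           0.           1.        ]] [[-0.99   0.141  0.022  0.507]
 [-0.071 -0.62   0.782 -0.054]
 [ 0.123  0.772  0.623 -1.559]
 [ 0.     0.     0.     1.   ]] ['frame', 'depth', 'camera_matrix', 'view']
{'time': 0.1, 'joint_pos': array([ 1.07532535e+00,  9.18138288e-02,  1.23169620e+00,  9.82562912e-05,
        1.81963918e+00, -5.67066006e-02]), 'dq': array([-0.00096668, -0.00059025, -0.00161465, -0.00028968,  0.00076537,
       -0.00088072]), 'joint_torque': array([-1.11028191e-01, -4.48100281e+01, -4.07019281e+01,  2.89175703e-03,
        1.06621028e-01, -7.96596083e-03]), 'ee_pos': array([0.25475947, 0.54298245, 0.19804088]), 'ee_rot': array([-2.57975136e-04,  2.17614820e-01,  9.76034416e-01, -7.35821647e-04]), 'ft_force': array([-0.07921733, -0.45397756, -0.67445704]), 'moment': array([ 0.04328325, -0.00956964,  0.03013599]), 'finger_force': 0.15293422155082226, 'finger_gap': 0.08737391514823274}
```

View pics/top0.png

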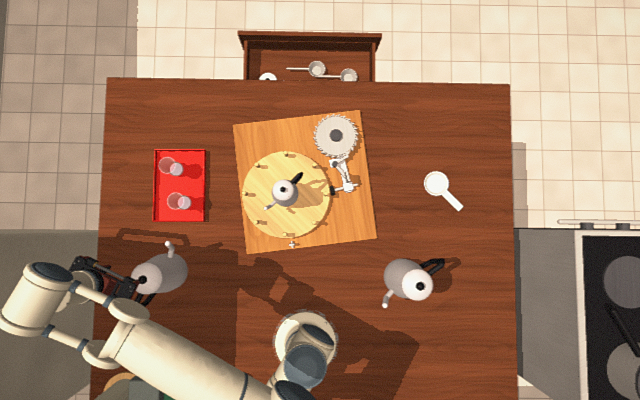

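View pics/side0.png

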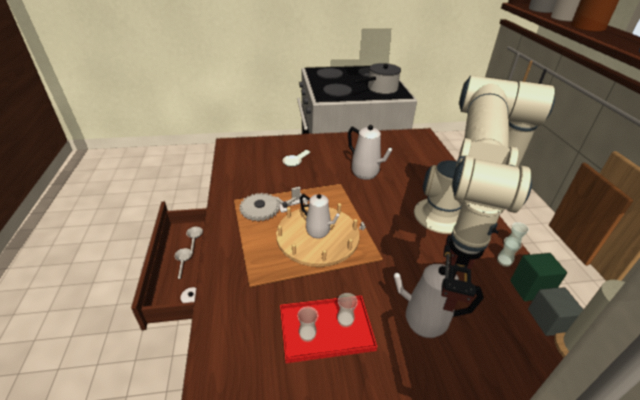

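Candidates for the teapot: (284,190), small and standing on the turntable; (160,275) and (410,280), both larger and standing on the table. I choose (284,190). The board is around (305,180), the ratchet wheel at (336,136), the pawl and paddle near (343,170), and the pointer at (292,244). I'll check this in a close crop and measure.

```bash
cat > h.py <<'E'
import cv2,numpy as np
def load(n): return dict(np.load(n))
def ray(d,uv,z):
    "pixels -> world points on plane(s) z"
    uv=np.atleast_2d(uv).astype(float);K=d["camera_matrix"];V=d["view"]
    r=np.c_[(uv[:,0]-K[0,2])/K[0,0],-(uv[:,1]-K[1,2])/K[1,1],-np.ones(len(uv))]@V[:3,:3]
    c=-V[:3,:3].T@V[:3,3];return c+r*((z-c[2])/r[:,2])[:,None]
def cloud(d):
    K=d["camera_matrix"];V=d["view"];v,u=np.mgrid[:400,:640];D=d["depth"]
    P=np.stack([(u-K[0,2])/K[0,0]*D,-(v-K[1,2])/K[1,1]*D,-D],-1)
    return (P-V[:3,3])@V[:3,:3]
def proj(d,P):
    p=np.atleast_2d(P)@d["view"][:3,:3].T+d["view"][:3,3];K=d["camera_matrix"]
    return np.c_[K[0,2]+K[0,0]*p[:,0]/-p[:,2],K[1,2]-K[1,1]*p[:,1]/-p[:,2]]
E
python3 - <<'E'
from h import *
d=load("top0.npz");f=d["frame"]
cv2.imwrite("pics/crop0.png",cv2.resize(f[105:260,225:385],None,fx=5,fy=3.85*0+5,interpolation=cv2.INTER_CUBIC)[:600*5//4][:775])
im=cv2.resize(f[105:255,228:388],None,fx=4,fy=4,interpolation=cv2.INTER_CUBIC);cv2.imwrite("pics/crop1.png",im)
hsv=cv2.cvtColor(f,cv2.COLOR_BGR2HSV)
for p in((305,130),(245,140),(350,220),(270,170),(60,200),(200,90),(240,250)):print(p,hsv[p[1],p[0]])
C=cloud(d);print(np.round(C[200:201,370],3),np.round(C[165,262],3),np.round(C[126:136:5,336],3))
E
```

```text
(305, 130) [ 15 171 239]
(245, 140) [ 14 170 229]
(350, 220) [ 14 169 231]
(270, 170) [ 26  99 247]
(60, 200) [ 14  65 173]
(200, 90) [ 10 171 136]
(240, 250) [  9 168 138]
[[ 0.505 -0.224  0.014]] [0.621 0.163 0.039] [[ 0.764 -0.097  0.047]
 [ 0.744 -0.097  0.053]]
```

View pics/crop1.png

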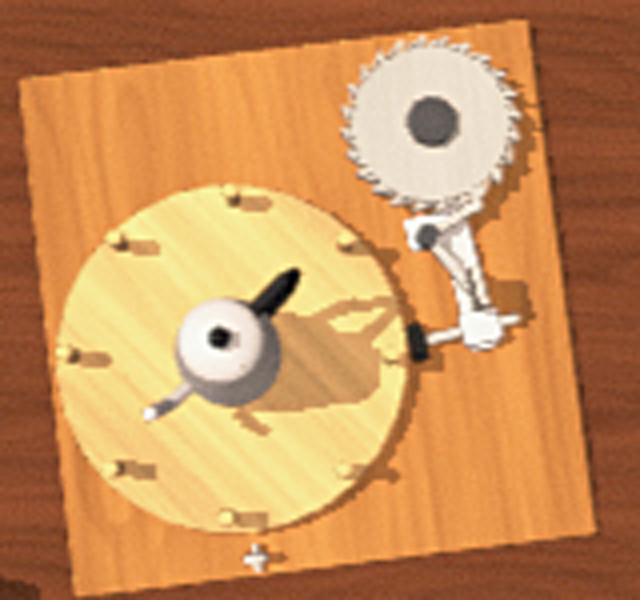

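The crop confirms it: small teapot at (284,190) in full-image pixels with its spout to the lower left, ratchet hub at (336,135), pawl pivot at (335,164), paddle plate near (348,180), and end block at (349,187).

```bash
python3 - <<'E'
from h import *
d=load("top0.npz");f=d["frame"];hsv=cv2.cvtColor(f,cv2.COLOR_BGR2HSV)
m=cv2.inRange(hsv,(8,60,165),(35,255,255));m[:100]=0;m[262:]=0;m[:,:225]=0;m[:,390:]=0
m=cv2.morphologyEx(m,cv2.MORPH_OPEN,np.ones((3,3)))
c=max(cv2.findContours(m,0,1)[0],key=cv2.contourArea)[:,0]
P=ray(d,cv2.convexHull(c)[:,0],0.012)[:,:2].astype(np.float32)
(r,sz,a)=cv2.minAreaRect(P);B=cv2.boxPoints((r,sz,a));print("rect",r,sz,a);print(B)
# yaw: fold to near 0
e=B-np.roll(B,1,0);ang=np.arctan2(e[:,1],e[:,0]);ang=ang[np.abs(ang)<0.5];yaw=ang.mean()
R=lambda t:np.array([[np.cos(t),-np.sin(t)],[np.sin(t),np.cos(t)]])
O=np.array(r)-R(yaw)@[-0.0375,0]
for n,p in dict(axis=(-.08,.07),ptr=(-.258,.07),piv=(.105,-.13)).items():print(n,O+R(yaw)@p)
print("yaw",yaw)
print("hub",ray(d,[336.2,135.2],.058))
print("ptr",ray(d,[228+256/4,105+556/4],.040))
C=cloud(d);T=C[...,2]
# turntable yellow
y=cv2.inRange(hsv,(20,60,190),(33,160,255));y[:100]=0;y[262:]=0;y[:,:225]=0;y[:,390:]=0
c=max(cv2.findContours(y,0,1)[0],key=cv2.contourArea)[:,0]
print("tt",[np.round(v,4) for v in cv2.minEnclosingCircle(ray(d,c,.036)[:,:2].astype(np.float32))])
for n in("top0.npz","side0.npz"):
    C=cloud(load(n));L=np.einsum('ij,hwj->hwi',R(yaw).T,C[...,:2]-O)
    s=(L[...,0]>-.13)&(L[...,0]<.06)&(L[...,1]>-.2)&(L[...,1]<-.08)&(C[...,2]>.05)&(C[...,2]<.12)
    print(n);print(np.round(np.c_[np.argwhere(s),L[s],C[s]],3))
E
```

```text
rect (0.5719240307807922, 0.015291750431060791) (0.47329181432724, 0.4680832624435425) 7.756503105163574
[[ 0.30585623  0.2152535 ]
 [ 0.36903036 -0.24854708]
 [ 0.83799183 -0.18467   ]
 [ 0.7748177   0.27913058]]
axis [0.52036544 0.07891535]
ptr [0.34399404 0.05489186]
piv [ 0.73066548 -0.09428654]
yaw 0.13537653
hub [[ 0.72786162 -0.09745255  0.058     ]]
ptr [[0.3450989  0.05195679 0.04      ]]
tt [array([0.5207, 0.079 ]), np.float64(0.1537)]
top0.npz
[[ 1.47e+02  3.47e+02  5.70e-02 -1.66e-01  6.88e-01 -1.36e-01  5.10e-02]
 [ 1.49e+02  3.34e+02  5.60e-02 -1.20e-01  6.80e-01 -9.10e-02  5.10e-02]
 [ 1.49e+02  3.37e+02  5.40e-02 -1.30e-01  6.80e-01 -1.01e-01  5.10e-02]
 [ 1.49e+02  3.44e+02  5.10e-02 -1.55e-01  6.81e-01 -1.26e-01  5.10e-02]
 [ 1.49e+02  3.47e+02  5.00e-02 -1.65e-01  6.81e-01 -1.36e-01  5.20e-02]
 [ 1.51e+02  3.32e+02  4.90e-02 -1.12e-01  6.73e-01 -8.40e-02  5.10e-02]
 [ 1.51e+02  3.40e+02  4.60e-02 -1.40e-01  6.73e-01 -1.12e-01  5.30e-02]
 [ 1.51e+02  3.44e+02  4.40e-02 -1.54e-01  6.74e-01 -1.26e-01  5.10e-02]
 [ 1.52e+02  3.45e+02  4.00e-02 -1.57e-01  6.70e-01 -1.30
[... 9474 characters left out ...]
2 -1.57e-01  6.87e-01 -1.27e-01  5.00e-02]
 [ 1.98e+02  2.78e+02  2.60e-02 -1.50e-01  6.55e-01 -1.24e-01  5.00e-02]
 [ 1.99e+02  2.70e+02  5.90e-02 -1.49e-01  6.88e-01 -1.19e-01  5.20e-02]
 [ 2.01e+02  2.85e+02  3.00e-03 -1.23e-01  6.29e-01 -1.01e-01  5.10e-02]
 [ 2.02e+02  2.84e+02  9.00e-03 -1.13e-01  6.33e-01 -9.00e-02  5.40e-02]
 [ 2.03e+02  2.77e+02  3.60e-02 -1.18e-01  6.61e-01 -9.20e-02  5.00e-02]
 [ 2.03e+02  2.84e+02  1.00e-02 -1.07e-01  6.34e-01 -8.40e-02  5.40e-02]
 [ 2.03e+02  2.86e+02  2.00e-03 -1.09e-01  6.26e-01 -8.70e-02  5.10e-02]
 [ 2.04e+02  2.84e+02  1.10e-02 -1.05e-01  6.34e-01 -8.20e-02  5.10e-02]
 [ 2.05e+02  2.76e+02  4.30e-02 -1.05e-01  6.66e-01 -7.80e-02  5.20e-02]]
```

```bash
cat >> h.py <<'E'
from scipy.spatial.transform import Rotation as Rn
O=np.array([0.5344,0.0103]);YAW=0.1354  # refined below
AX=np.array([.5205,.079]);PIV=np.array([.7293,-.0958])
def quat(a):
    "tool down, tool y at world angle a"
    y=np.array([np.cos(a),np.sin(a),0]);z=np.array([0,0,-1.]);x=np.cross(y,z)
    q=Rn.from_matrix(np.c_[x,y,z]).as_quat();return q[[3,0,1,2]]
def unit(a): return np.array([np.cos(a),np.sin(a)])
E
python3 - <<'E'
from bench import *
from h import *
for n in("top0.npz","side0.npz"):
    C=cloud(load(n));x,y,z=C[...,0],C[...,1],C[...,2]
    print([round(float(z[(abs(y-yy)<.07)&(x>.2)&(x<.45)&(z<.45)].max()),3) for yy in(.42,-.33)])
d=load("top0.npz");C=cloud(d);rel=C[...,:2]-AX;r=np.hypot(*np.moveaxis(rel,-1,0));
s=(r>.12)&(r<.155)&(C[...,2]>.055)&(C[...,2]<.095)
print("post angles deg",np.round(np.sort(np.degrees(np.arctan2(rel[s][:,1],rel[s][:,0]))),0))
h=np.pi+.26;v=np.array([-np.sin(h),np.cos(h)]);q=quat(.26)
p=np.array([.583,-.133])+.034*v
s=state();move_l([*s["ee_pos"][:2],.40],speed=.25)
move_to([*p,.40],q);move_l([*p,.15],speed=.25);close();
move_l([*p,.063],speed=.12);hold(.2)
s=state();print(s["time"],s["ee_pos"],s["ft_force"],s["joint_pos"],s["finger_gap"])
d=get_image("side");np.savez("side1.npz",**{k:d[k] for k in("frame","depth","camera_matrix","view")})
cv2.imwrite("pics/s1.png",cv2.resize(d["frame"][130:260,220:400],None,fx=4,fy=4,interpolation=cv2.INTER_CUBIC))
E
```

```text
[0.349, 0.257]
[0.346, 0.251]
post angles deg [-180. -180. -180. -179. -178. -178. -178. -178. -177. -177. -177. -137.
 -136. -136. -135. -135. -135. -134. -134. -134. -133. -133. -133. -132.
 -132.  -93.  -92.  -92.  -91.  -91.  -91.  -91.  -90.  -90.  -89.  -89.
  -88.  -88.  -88.  -88.  -87.  -87.  -48.  -47.  -47.  -47.  -46.  -46.
  -46.  -46.  -45.  -45.  -45.  -44.  -44.  -44.  -44.  -43.  -43.   -2.
   -2.   -1.   -1.   -1.   -1.   -1.    0.    0.    0.    0.    1.    2.
    2.    2.    2.    2.    3.   44.   44.   44.   44.   45.   45.   45.
   46.   46.   46.   47.   47.   47.   48.   48.   48.   88.   88.   89.
   90.   90.   90.   90.   91.   91.   91.   91.   91.   92.   92.   93.
   93.  133.  134.  134.  135.  135.  135.  136.  136.  136.  137.  137.
  137.  138.  138.  138.  179.  179.  179.]
7.3833 [ 0.59230587 -0.16608148  0.06421066] [ 0.58749367 -0.46218897  0.545706  ] [-3.28681808e-01  1.44493960e-01  1.41175103e+00  7.66884582e-06
  1.58345142e+00 -5.88608135e-01] 0.0004510775086990891
```

View pics/s1.png

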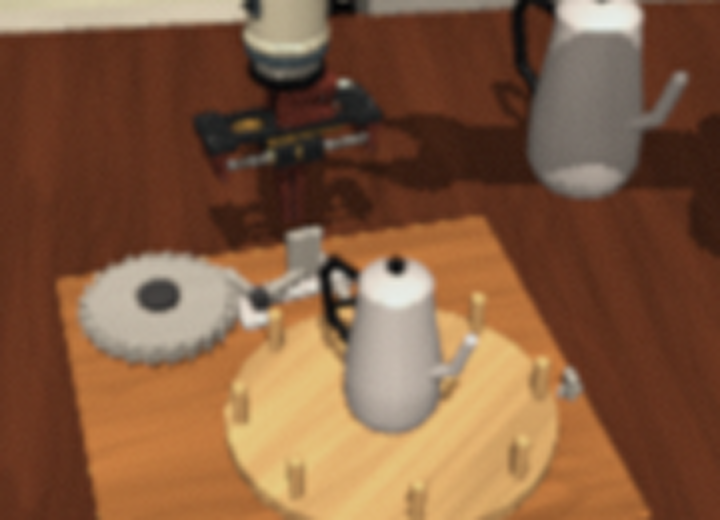

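The picture shows the closed fingers directly behind the paddle at crop pixel (303,248), with nothing in contact yet. Now the pawl push.

```bash
python3 - <<'E'
from bench import *
from h import *
h=np.pi+.26;v=np.array([-np.sin(h),np.cos(h)])
s=state();p0=np.array([.583,-.133])+.034*v;F0=s["ft_force"][:2]@v
d=0;c=None;log=[]
while d<.050:
    d+=.0015;move_l([*(p0-d*v),.063],speed=.03)
    s=state();f=(s["ft_force"][:2]@v)-F0;log.append((round(d*1e3,1),round(float(f),1)))
    if c is None and f>1.5:c=d
    if f>17 or (c and d-c>.024):break
print(log);print(c,s["time"],s["ee_pos"],s["ft_force"])
d=get_image("top");np.savez("top2.npz",**{k:d[k] for k in("frame","depth","camera_matrix","view")})
E
```

```text
[(1.5, -0.9), (3.0, -0.5), (4.5, 0.1), (6.0, -1.4), (7.5, -1.1), (9.0, -0.9), (10.5, -1.4), (12.0, 0.4), (13.5, -0.5), (15.0, 0.8), (16.5, 1.1), (18.0, 3.8), (19.5, 8.0), (21.0, 9.8), (22.5, 10.3), (24.0, 11.8), (25.5, 11.1), (27.0, 12.3), (28.5, 11.8), (30.0, 12.1), (31.5, 11.2), (33.0, 12.6), (34.5, 12.2), (36.0, 13.2), (37.5, 13.3), (39.0, 13.6), (40.5, 13.7), (42.0, 14.4)]
0.018 14.4333 [ 0.58151016 -0.13012022  0.06344731] [  2.6233304  -14.97284909  -1.81682177]
```

```bash
python3 - <<'E'
from bench import *
from h import *
h=np.pi+.26;v=np.array([-np.sin(h),np.cos(h)]);p0=np.array([.583,-.133])+.034*v
for d in(.0435,.045):
    move_l([*(p0-d*v),.063],speed=.03);f=state()["ft_force"][:2]@v;print(d,round(float(f),1))
    if f>17.5:break
r=p0-d*v-PIV;rho=np.hypot(*r);a0=np.arctan2(r[1],r[0])%(2*np.pi);print("rho",rho,"a0",a0-np.pi-YAW)
log=[];t=0;n=0
while t<1.1 and n<2:
    t+=.03;a=a0+t;move_l([*(PIV+rho*unit(a)),.063],speed=.03,orientation=quat(.26+t))
    s=state();f=s["ft_force"][:2]@np.array([-np.sin(a),np.cos(a)]);log.append((round(t,2),round(float(f),1)))
    n=n+1 if f<1.2 and t>.1 else 0
    if f>25:break
print(log,s["time"],s["joint_pos"])
d=get_image("top");np.savez("top3.npz",**{k:d[k] for k in("frame","depth","camera_matrix","view")})
cv2.imwrite("pics/t3.png",cv2.resize(d["frame"][105:255,228:388],None,fx=4,fy=4,interpolation=cv2.INTER_CUBIC))
E
```

```text
0.0435 15.7
0.045 16.1
rho 0.15147632127238506 a0 0.04091717191051389
[(0.03, 14.3), (0.06, 13.9), (0.09, 14.4), (0.12, 13.0), (0.15, 12.6), (0.18, 11.6), (0.21, 8.4), (0.24, 7.0), (0.27, 7.7), (0.3, 7.6), (0.33, 7.9), (0.36, 8.0), (0.39, 7.6), (0.42, 7.6), (0.45, 6.9), (0.48, 7.1), (0.51, 7.4), (0.54, 7.4), (0.57, 6.7), (0.6, 6.6), (0.63, 7.2), (0.66, 6.7), (0.69, 6.6), (0.72, 7.1), (0.75, 5.7), (0.78, 7.2), (0.81, 7.0), (0.84, 6.7), (0.87, 5.8), (0.9, 3.4), (0.93, 0.2), (0.96, 0.7)] 24.5833 [-3.85236704e-01  3.89367390e-01  1.12668964e+00  3.41395074e-05
  1.62624631e+00 -1.60461954e+00]
```

View pics/t3.png

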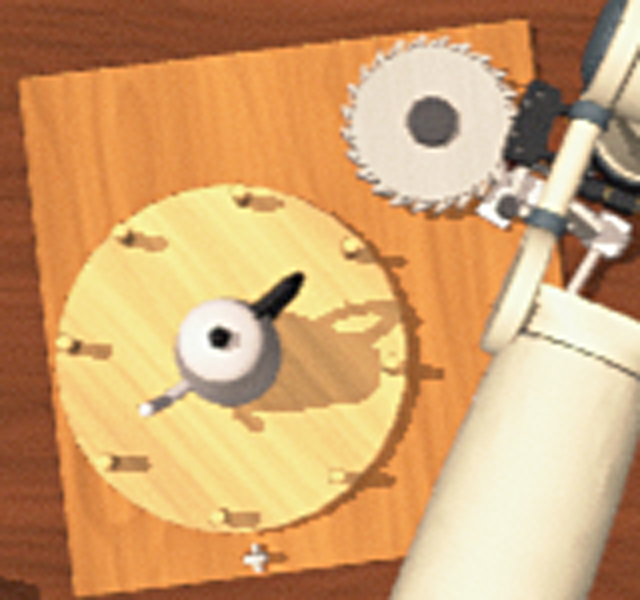

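The brake arm has swung out: its end block is at crop pixel (610,232), at about 0.88 rad, and the force dropped to zero there. Next I retreat, confirm the arm stays at the stop, and go to the post on the left side.

```bash
cat >> h.py <<'E'
def save(d,n): np.savez(n+".npz",**{k:d[k] for k in("frame","depth","camera_matrix","view")})
def posts(d,zl=.068):
    C=cloud(d);rel=C[...,:2]-AX;r=np.hypot(rel[...,0],rel[...,1])
    s=(r>.125)&(r<.155)&(C[...,2]>zl)&(C[...,2]<.092)
    a=np.arctan2(rel[s][:,1],rel[s][:,0]);k=[]   # per-post mean residual, mod 45
    z=np.exp(8j*a);m=np.angle(z.mean())/8
    res=np.angle(np.exp(8j*(a-m)))/8;idx=np.round((a-m-res)/(np.pi/4)).astype(int)%8
    pm=[np.degrees(res[idx==i].mean()) for i in range(8) if (idx==i).sum()>2]
    return np.degrees(m)+np.mean(pm),np.round(pm,1)
def spout(d):
    "bearing (deg) of spout from pot axis: tall points, tip region z .14-.175"
    C=cloud(d);rel=C[...,:2]-AX;r=np.hypot(rel[...,0],rel[...,1]);f=d["frame"].max(-1)
    s=(r>.062)&(r<.095)&(C[...,2]>.135)&(C[...,2]<.175)&(f>110)
    m=rel[s].mean(0);return np.degrees(np.arctan2(m[1],m[0]))%360,int(s.sum()),np.hypot(*m)
E
python3 - <<'E'
from bench import *
from h import *
s=state();p=s["ee_pos"];a=np.arctan2(*(p[:2]-PIV)[::-1])
move_l([*(p[:2]+.02*np.array([-np.sin(a),np.cos(a)])),.063],speed=.1)
q=state()["ee_pos"];move_l([q[0],q[1],.33],speed=.25)
b=np.radians(71);P=AX+.14*unit(b)
move_to([*P,.33],quat(b-np.pi/2))
d=get_image("top");save(d,"top4");s=state();print(s["time"],s["joint_pos"])
for n in("top0","top3","top4"):
    D=load(n+".npz");print(n,posts(D),spout(D))
D=load("side0.npz");print(posts(D),spout(D))
cv2.imwrite("pics/t4.png",cv2.resize(d["frame"][95:255,228:428],None,fx=3.7,fy=3.7,interpolation=cv2.INTER_CUBIC))
E
```

```text
28.1833 [ 3.00125798e-01  1.76875795e-01  9.01345340e-01 -1.14630159e-04
  2.06370583e+00  6.32211461e-01]
top0 (np.float64(0.5581653614656602), array([-0.2,  0. ,  0.1,  0.2,  0.4,  0.3, -0.2, -0.6])) (np.float64(136.02611433207701), 24, np.float64(0.055511992368827666))
top3 (np.float64(-2.804706305562283), array([-0.2,  0.2,  0.5, -0.1, -0. ,  0.1, -0. , -0.5])) (np.float64(132.87861906348382), 27, np.float64(0.05745414792916087))
top4 (np.float64(-2.8734197813766817), array([-0. ,  0.3,  0.2,  0.2, -0.2, -0.4])) (np.float64(132.72691997493246), 26, np.float64(0.05687009238743317))
(np.float64(0.2885577259702693), array([ 0.3, -0.3, -1. , -0.7, -0.1,  1.2,  1.1])) (np.float64(133.40271222980522), 29, np.float64(0.06302526377920985))
```

View pics/t4.png

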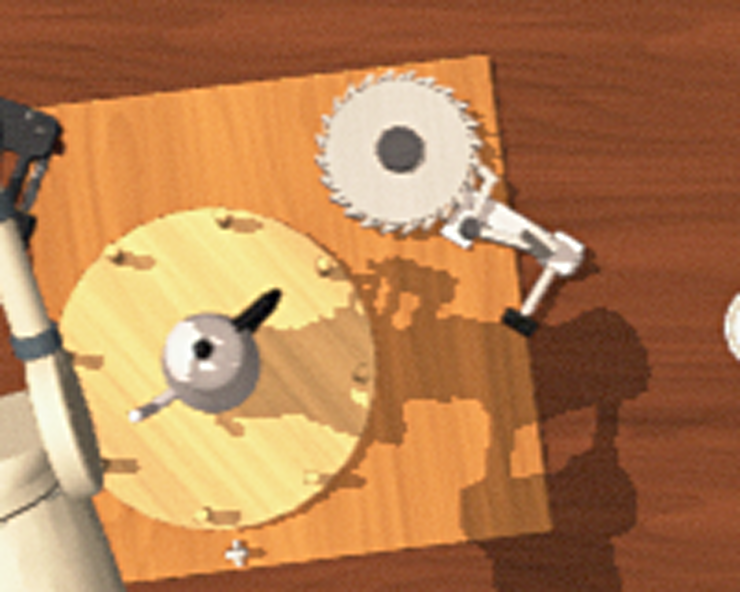

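The brake arm is fully open with nothing near it: end block at (568,252), hub at (400,149), about 0.89 rad. The turntable needs about 56° counter-clockwise. Now I push the post at 87°.

```bash
python3 - <<'E'
from bench import *
from h import *
D=load("top4.npz");u=ray(D,[228+400/3.7,95+149/3.7],.058)[0];w=ray(D,[228+568/3.7,95+252/3.7],.036)[0]
print("arm",np.arctan2(*(u-w)[[1,0]])-YAW, "ptr",ray(D,[228+237/3.7,95+552/3.7],.04))
b=71;P=AX+.14*unit(np.radians(b))
move_l([*P,.15],speed=.3);move_l([*P,.058],speed=.12);hold(.1)
F=state()["ft_force"].copy();log=[]
while b<131.9:
    b=min(b+3,132);a=np.radians(b);move_l([*(AX+.14*unit(a)),.058],speed=.045,orientation=quat(a-np.pi/2))
    s=state();log.append((b,round(float(-(s["ft_force"]-F)[:2]@np.array([-np.sin(a),np.cos(a)])),1)))
    if np.linalg.norm((s["ft_force"]-F)[:2])>12:break
hold(.2);print(log,state()["time"])
for n in("top","side"):
    d=get_image(n);save(d,n+"5");print(n,posts(d),spout(d))
    x=(228,95,200,160,3.7) if n=="top" else (220,150,180,130,4)
    cv2.imwrite(f"pics/{n}5.png",cv2.resize(d["frame"][x[1]:x[1]+x[3],x[0]:x[0]+x[2]],None,fx=x[4],fy=x[4],interpolation=cv2.INTER_CUBIC))
E
```

```text
arm 0.9227270699995433 ptr [[0.34444627 0.05175743 0.04      ]]
[(74, 0.5), (77, -0.7), (80, -0.0), (83, -0.6), (86, -0.4), (89, 0.1), (92, 0.2), (95, -0.7), (98, -0.2), (101, 0.5), (104, -0.1), (107, 0.5), (110, 0.0), (113, 1.0), (116, 0.4), (119, -0.1), (122, 0.5), (125, 0.1), (128, 0.2), (131, -0.6), (132, -0.5)] 36.7333
top (np.float64(-2.8208789708621955), array([-0.1,  0.2,  0.5, -0.1,  0.1, -0.2, -0.5])) (np.float64(132.85046664815636), 26, np.float64(0.057134063233051535))
side (np.float64(-3.113885034505416), array([ 0.9,  0.1, -0.4, -2.1,  1.4,  1.3])) (np.float64(128.76112926517047), 24, np.float64(0.04941712185508032))
```

View pics/top5.png

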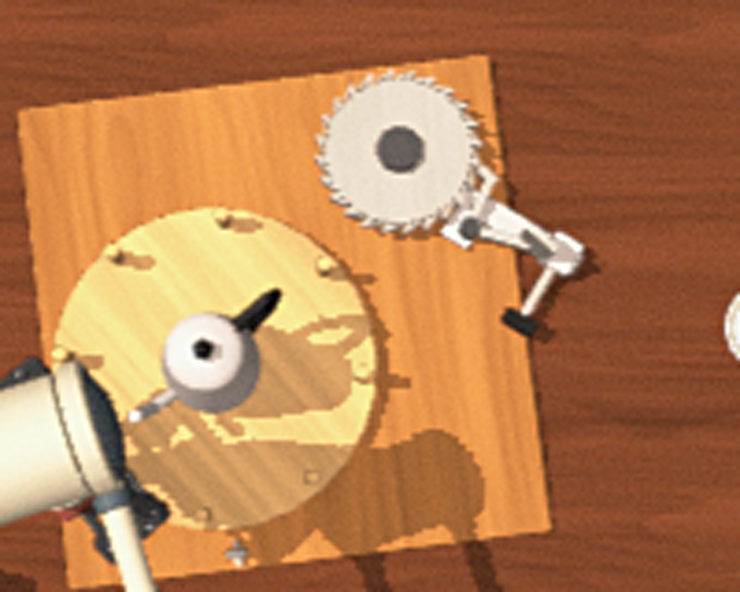

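The turntable has not moved: its posts still sit at crop pixels (60,355) and (225,220), and the push registered no force. I'll check where the fingers really are.

```bash
python3 - <<'E'
from bench import *
from h import *
s=state();p=s["ee_pos"];r=p[:2]-AX;print(p,np.hypot(*r),np.degrees(np.arctan2(r[1],r[0])),s["finger_gap"],s["joint_pos"])
for n in("top0","side0","top4"):
    D=load(n+".npz");C=cloud(D);rel=C[...,:2]-AX;r=np.hypot(rel[...,0],rel[...,1]);s=(r>.12)&(r<.17)&(C[...,2]>.05)&(C[...,2]<.12)
    a=np.degrees(np.arctan2(rel[s][:,1],rel[s][:,0]))
    for c in range(-180,180,45):
        k=abs(a-c)<12
        if k.sum():print(n,c,k.sum(),np.round(rel[s][k].mean(0)+AX,3),"r",np.round(r[s][k].mean(),4),"zmax",np.round(C[s][k][:,2].max(),3))
E
```

```text
[0.42686658 0.18307827 0.05797642] 0.1399982247839235 131.97594977574374 9.854527402054867e-06 [ 3.31874952e-01 -2.63496428e-01  1.81484247e+00  2.19706480e-05
  1.59026991e+00 -4.00911835e-01]
top0 -180 11 [0.381 0.075] r 0.1392 zmax 0.085
top0 -135 14 [ 0.423 -0.021] r 0.1399 zmax 0.087
top0 -90 17 [ 0.521 -0.061] r 0.1398 zmax 0.084
top0 -45 17 [ 0.618 -0.019] r 0.1385 zmax 0.086
top0 0 18 [0.659 0.08 ] r 0.1381 zmax 0.083
top0 45 18 [0.617 0.177] r 0.1378 zmax 0.081
top0 90 19 [0.518 0.217] r 0.1382 zmax 0.084
top0 135 16 [0.421 0.176] r 0.1386 zmax 0.085
side0 -180 16 [0.384 0.077] r 0.1366 zmax 0.083
side0 -135 30 [ 0.426 -0.021] r 0.1378 zmax 0.087
side0 -45 24 [ 0.623 -0.018] r 0.1409 zmax 0.084
side0 0 32 [0.662 0.081] r 0.1415 zmax 0.082
side0 45 33 [0.62  0.179] r 0.1413 zmax 0.082
side0 90 33 [0.522 0.22 ] r 0.1408 zmax 0.083
side0 135 32 [0.424 0.178] r 0.1382 zmax 0.083
top4 -180 1 [0.38  0.079] r 0.1405 zmax 0.069
top4 -135 14 [ 0.417 -0.015] r 0.1401 zmax 0.084
top4 -90 14 [ 0.513 -0.061] r 0.1402 zmax 0.086
top4 -45 16 [ 0.613 -0.025] r 0.1392 zmax 0.084
top4 0 19 [0.658 0.072] r 0.138 zmax 0.083
top4 45 18 [0.622 0.172] r 0.1378 zmax 0.085
top4 90 2 [0.528 0.212] r 0.1328 zmax 0.07
top4 135 4 [0.427 0.177] r 0.135 zmax 0.079
```

View pics/side5.png

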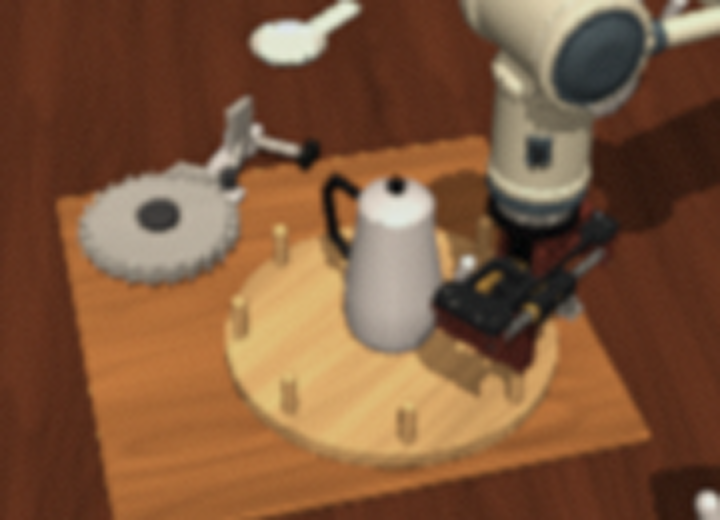

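```bash
python3 - <<'E'
from h import *
for n in("side5","top5"):
    D=load(n+".npz");T=np.array([.4269,.1831])
    print(n,"tips",proj(D,[*T,.05]),"tcp+70",proj(D,[*T,.13]))
    C=cloud(D);s=(np.hypot(C[...,0]-T[0],C[...,1]-T[1])<.045)&(C[...,2]>.042)&(C[...,2]<.16)
    print(np.round(np.c_[np.argwhere(s),C[s]*1000,D["frame"][s]],0).astype(int)[::8])
D=load("side5.npz");C=cloud(D)
print("below",[np.round(C[v,349]*1000) for v in range(236,262,3)])
E
```

```text
side5 tips [[348.59330528 247.04081741]] tcp+70 [[350.34086072 230.29053881]]
[[229 348 442 208 160  39  41  50]
 [232 349 435 197 136  58  63  70]
 [233 351 427 193 127  16  21  47]
 [234 352 421 187 116  16  20  47]
 [235 352 421 189 113  20  25  59]
 [236 352 419 184 104  22  29  65]
 [237 352 420 188 103  24  32  66]
 [238 353 415 186  95  49  76 117]
 [240 345 442 183  86  34  51  85]
 [241 347 436 186  83  34  51  84]
 [242 349 429 189  81  32  46  84]
 [244 349 428 187  69  71 116 156]
 [246 349 427 188  60  80 130 174]
 [248 348 430 186  49  80 129 170]]
top5 tips [[254.46933528 219.92189316]] tcp+70 [[250.98334425 219.44975402]]
[[216 267 441 141  43  85 132 177]]
below [array([432., 193., 113.]), array([431., 191.,  97.]), array([429., 189.,  81.]), array([427., 185.,  62.]), array([425., 182.,  44.]), array([425., 187.,  34.]), array([426., 195.,  27.]), array([425., 194.,  11.]), array([429., 212.,  15.])]
```

The depth data shows the fingers ending at about z = 0.083, right above the post, so the tips are higher than the TCP reading implies. I'll move between posts and measure the fingers there.

```bash
python3 - <<'E'
from bench import *
from h import *
a=np.radians(110);T=AX+.14*unit(a)
move_l([*T,.058],speed=.1,orientation=quat(a-np.pi/2));s=state();print(s["ee_pos"],s["ft_force"],s["time"],s["finger_gap"])
D=get_image("side");save(D,"side6")
C=cloud(D);u,v=proj(D,[*T,.05])[0].round().astype(int);print(u,v)
for c in(u-4,u,u+4):print(c,[(r,*np.round(C[r,c]*1000).astype(int),D["frame"][r,c].tolist()) for r in range(v-18,v+10,2)])
cv2.imwrite("pics/s6.png",cv2.resize(D["frame"][v-60:v+30,u-60:u+60],None,fx=6,fy=6,interpolation=cv2.INTER_CUBIC))
E
```

```text
[0.47234411 0.21044776 0.05782124] [-0.31245257 -0.58290176 -0.50218939] 37.5167 0.0005603327626705479
337 254
333 [(236, np.int64(501), np.int64(251), np.int64(176), [62, 72, 82]), (238, np.int64(471), np.int64(122), np.int64(40), [57, 91, 126]), (240, np.int64(471), np.int64(125), np.int64(33), [60, 99, 135]), (242, np.int64(474), np.int64(139), np.int64(37), [56, 93, 126]), (244, np.int64(475), np.int64(144), np.int64(32), [52, 83, 114]), (246, np.int64(477), np.int64(158), np.int64(36), [59, 96, 132]), (248, np.int64(479), np.int64(166), np.int64(34), [66, 108, 145]), (250, np.int64(480), np.int64(176), np.int64(35), [89, 143, 189]), (252, np.int64(483), np.int64(188), np.int64(37), [99, 158, 207]), (254, np.int64(483), np.int64(193), np.int64(32), [101, 161, 209]), (256, np.int64(486), np.int64(207), np.int64(37), [95, 153, 201]), (258, np.int64(488), np.int64(218), np.int64(40), [96, 155, 202]), (260, np.int64(489), np.int64(223), np.int64(34), [99, 159, 207]), (262, np.int64(489), np.int64(226), np.int64(28), [77, 125, 165])]
337 [(236, np.int64(488), np.int64(251), np.int64(1
[... 1121 characters left out ...]
), np.int64(111), [25, 34, 70]), (244, np.int64(464), np.int64(216), np.int64(102), [36, 53, 90]), (246, np.int64(464), np.int64(219), np.int64(96), [43, 66, 108]), (248, np.int64(462), np.int64(215), np.int64(82), [50, 79, 121]), (250, np.int64(452), np.int64(180), np.int64(35), [87, 138, 187]), (252, np.int64(455), np.int64(192), np.int64(37), [99, 158, 205]), (254, np.int64(457), np.int64(201), np.int64(37), [100, 163, 211]), (256, np.int64(459), np.int64(211), np.int64(38), [99, 159, 206]), (258, np.int64(459), np.int64(216), np.int64(34), [88, 144, 188]), (260, np.int64(458), np.int64(215), np.int64(22), [75, 120, 159]), (262, np.int64(458), np.int64(215), np.int64(12), [58, 102, 157])]
```

View pics/s6.png

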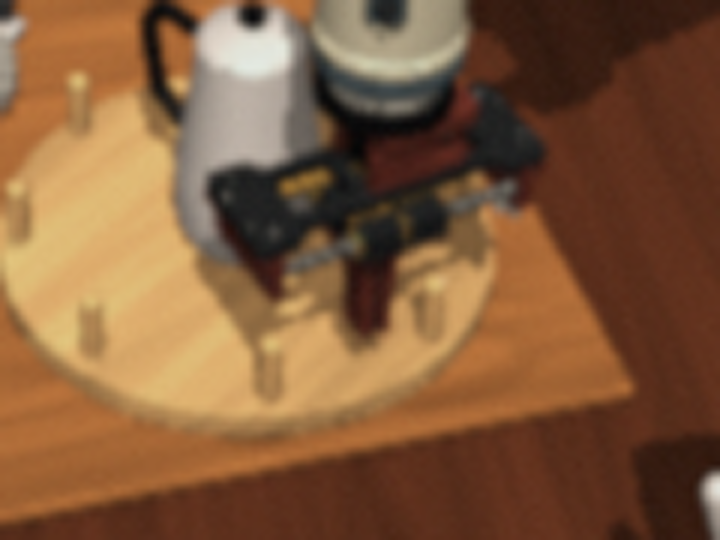

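The picture confirms it: the finger ends at crop pixel (370,335), which is z ≈ 0.08, about 27 mm higher than assumed. I'll step back behind the 87° post, lower under force guard, and push again.

```bash
python3 - <<'E'
from bench import *
from h import *
D=load("side0.npz");print("ptr side",ray(D,[220+568/4,130+378/4],.035))
s=state();p=s["ee_pos"];move_l([p[0],p[1],.075],speed=.1)
b=71;a=np.radians(b);P=AX+.14*unit(a);move_l([*P,.075],speed=.12,orientation=quat(a-np.pi/2))
F=state()["ft_force"].copy();z=.075
while z>.033:
    z-=.007;move_l([*P,z],speed=.06);f=state()["ft_force"]-F
    if abs(f[2])>4:print("touch",z,f);break
F=state()["ft_force"].copy();log=[]
while b<127.9:
    b=min(b+4,128);a=np.radians(b);move_l([*(AX+.14*unit(a)),z],speed=.05,orientation=quat(a-np.pi/2))
    s=state();f=(s["ft_force"]-F);log.append((b,round(float(-f[:2]@np.array([-np.sin(a),np.cos(a)])),1)))
    if np.linalg.norm(f[:2])>12:print("force",f);break
    if b==91:
        d=get_image("top");print("chk",posts(d),spout(d))
hold(.1);print(z,log,state()["time"])
for n in("top","side"):
    d=get_image(n);save(d,n+"7");print(n,posts(d),spout(d))
E
```

```text
ptr side [[0.34704838 0.05682472 0.035     ]]
chk (np.float64(7.8685653342800626), array([-0.1,  0. ,  0. , -0.1,  0. , -0. ])) (np.float64(143.42146776808525), 24, np.float64(0.05554286485481068))
0.032999999999999995 [(75, 0.4), (79, 0.7), (83, 1.4), (87, 0.7), (91, 0.3), (95, 1.7), (99, -0.6), (103, 0.1), (107, 0.7), (111, -0.2), (115, 0.7), (119, 0.1), (123, 0.3), (127, 0.4), (128, 0.9)] 45.6
top (np.float64(-1.2918078530370507), array([ 0. ,  0.2, -1.5,  0.6,  0.2, -0.3, -0.4])) (np.float64(180.13276563320625), 26, np.float64(0.0457542559901023))
side (np.float64(-2.9206007537788583), array([ 3. ,  2.1,  1.6, -5.7,  4. ])) (np.float64(339.8444076531456), 15, np.float64(0.002879574943108288))
```

```bash
python3 - <<'E'
from bench import *
from h import *
for b in(131,133.5,135.0,136.0):
    a=np.radians(b);move_l([*(AX+.14*unit(a)),.033],speed=.03,orientation=quat(a-np.pi/2))
hold(.1)
d=get_image("top");print(posts(d),spout(d))
b=129;a=np.radians(b);P=AX+.14*unit(a)
move_l([*P,.033],speed=.06,orientation=quat(a-np.pi/2))
move_l([*P,.13],speed=.2);P2=AX+.27*unit(a)
print(state()["time"])
for n in("top","side"):
    d=get_image(n);save(d,n+"8");print(n,posts(d),spout(d))
d=load("top8.npz");f=d["frame"]
cv2.imwrite("pics/t8.png",cv2.resize(f[140:260,228:388],None,fx=5,fy=5,interpolation=cv2.INTER_CUBIC))
E
```

```text
(np.float64(6.954843750441888), array([-0.1,  0.3,  0.6,  0. , -0. , -0.3, -0.4])) (np.float64(187.15042556589407), 26, np.float64(0.05799026366337855))
48.1833
top (np.float64(6.8358798450212355), array([-0. ,  0.2,  0.2,  0.1, -0.1, -0.4])) (np.float64(187.15086422901808), 26, np.float64(0.057986436784044866))
side (np.float64(7.13123527837269), array([ 0.2, -0.3, -0.8, -0.9,  0.2,  2.1,  0.3])) (np.float64(5.903597957454702), 6, np.float64(0.08260442196780143))
```

View pics/t8.png

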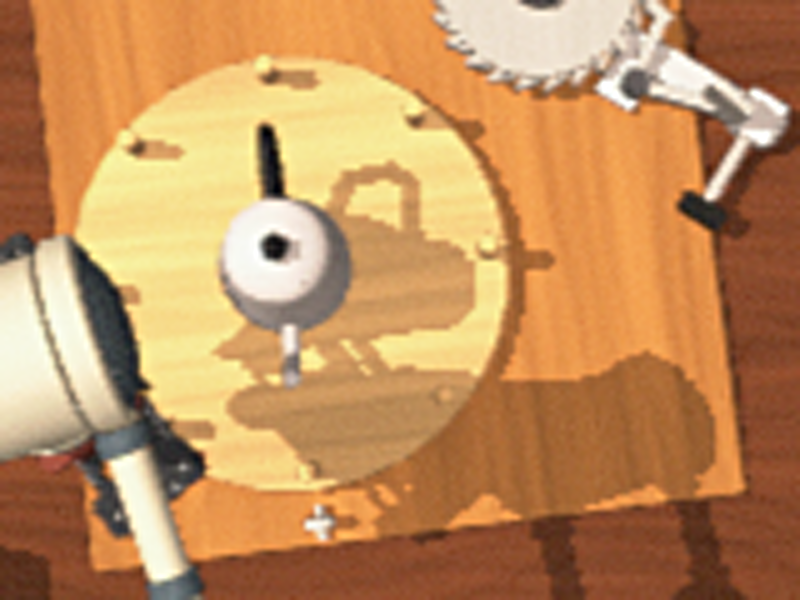

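The spout is at (291,380) and the pointer at (320,522) in the crop; they are nearly aligned. Before the last trim I compute the bearings from this one camera.

```bash
python3 - <<'E'
from h import *
d=load("top8.npz");g=lambda x,y,z:ray(d,[228-.4+x/5,140-.4+y/5],z)[0,:2]
k=g(274,246,.211);t=g(291,380,.161);p=g(320,521,.04);h=g(265,128,.15)
br=lambda a,b:np.degrees(np.arctan2(*(a-b)[::-1]))
print("knob",k,"tip",t,"ptr",p,"handle",h)
for n,c in(("knob",k),("AX",AX),("post ctr",np.array([.52,.078]))):print(n,"spout",br(c,t),np.hypot(*(c-t)),"ptr",br(c,p))
f=d["frame"];m=(f.min(-1)>150)&(f.max(-1).astype(int)-f.min(-1)<60);m[:238]=0;m[252:]=0;m[:,:284]=0;m[:,300:]=0
v,u=np.nonzero(m);print("ptr px",u.mean(),v.mean(),len(u),"->",ray(d,[u.mean(),v.mean()],.036))
E
```

```text
knob [0.52022501 0.07736132] tip [0.44004112 0.06836926] ptr [0.34577337 0.05336125] handle [0.60312574 0.08879412]
knob spout 6.39858786793358 0.08068651249982355 ptr 7.833258848040433
AX spout 7.5266871696160775 0.08115813778494876 ptr 8.347801603925532
post ctr spout 6.86797252838011 0.08053678025043841 ptr 8.049269180241234
ptr px 291.0 244.21428571428572 14 -> [[0.34412504 0.05559441 0.036     ]]
```

```bash
python3 - <<'E'
from bench import *
from h import *
b=129;a=np.radians(b);P=AX+.14*unit(a)
move_l([*P,.033],speed=.12)
for b in(133,135.5,137.05):
    a=np.radians(b);move_l([*(AX+.14*unit(a)),.033],speed=.03,orientation=quat(a-np.pi/2))
hold(.1)
b=129;a=np.radians(b);P=AX+.14*unit(a)
move_l([*P,.033],speed=.06,orientation=quat(a-np.pi/2));move_l([*P,.16],speed=.2)
s=state();d=get_image("top");save(d,"top9");D=get_image("side");print(s["time"],posts(d),spout(d),posts(D))
C=cloud(d);print("tall pot max",C[150:215,265:305,2].max())
E
```

```text
51.7 (np.float64(8.17022632963919), array([-0.2,  0.1,  1. ,  0.3, -0.1,  0. , -0.2])) (np.float64(188.2293450595943), 17, np.float64(0.06736252728565377)) (np.float64(7.988682448629545), array([-0.1, -0.7, -0.6, -0.2, -0.1,  1.5,  1.1]))
tall pot max 1.3345378164867177
```

Posts now read about 8.0° against a pointer bearing of about 7.9°. The arm is clear, so I'm handing in.

```bash
python3 - <<'E'
from bench import *
print(job_done())
E
```

```text
the job is handed in; nothing more can be done
None
```

I lifted the pawl with at most about 16 N and let the brake arm back off to its open stop. I then turned the lazy susan until the spout was within roughly 1° of the pointer, and handed in at about 52 s with the gripper clear.

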